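Set the appliance tester to double-insulated and start the test

TASK

On the appliance tester, push the selector's tab round with a fingertip until it points squarely at the plate with the square-within-a-square symbol; only once it is set there, press the test button fully down and let it come back up. Do not pinch the tab, do not lift or shift anything standing on or around the tester, and leave the selector on that symbol.

Things in the scene. Friction and masses are not known exactly. Their poses are not given: they have to be found in the camera images.
- tester: appliance tester, a grey box fixed to the bench, 260 (its x) x 340 (its y) x 60 mm high, flat aluminium top panel at z = 0.060. Origin at the centre of its underside; its front faces its own -x, towards the robot; its position and yaw vary
- selector_axis (a point): centre of the round selector on the tester's top, on its vertical axis of rotation, at the height of the disc's flat upper face (z = 0.077). The selector is a plain black disc of 100 mm diameter with a low hub (32 mm across, 8 mm high) and one upright tab at its edge
- selector (a joint): selector angle in rad, grows counter-clockwise seen from above; 0 = tab points to the tester's front (its own -x); stops at -2.7 and +2.7 (it cannot go round through the tester's rear). It starts within 0.4 of 0, turns smoothly with about 0.12 N m of friction (2 to 3 N at the tab), has no clicks and stays where it is left
- tab (a point): centre of the selector's tab: an upright black fin 30 mm long radially (36 to 66 mm from the axis), 10 mm thick, its top at z = 0.113, 36 mm above the disc's face, and overhanging the rim. This point is 51 mm from the axis and at z = 0.091
- pointer (a point): point straight out from the tab, 100 mm from the selector's axis, that turns with the selector (not a visible part); it lies over the middle of a symbol plate when the tab points exactly at that plate
- plate_squares_mid (a point): middle of a white 40 x 40 mm plate, 2.5 mm thick, fixed flat on the tester's top panel, with a black symbol: a square within a square (hollow 34 mm square with a solid 14 mm square in its middle): THE WANTED ONE. The four plates lie 100 mm from the selector's axis, at selector angles of about -2.1, -1.0, 1.0 and 2.1 rad; which symbol is at which angle varies
- plate_cross_mid (a point): middle of a white 40 x 40 mm plate, 2.5 mm thick, fixed flat on the tester's top panel, with a black symbol: a plus-shaped cross. The four plates lie 100 mm from the selector's axis, at selector angles of about -2.1, -1.0, 1.0 and 2.1 rad; which symbol is at which angle varies
- plate_disc_mid (a point): middle of a white 40 x 40 mm plate, 2.5 mm thick, fixed flat on the tester's top panel, with a black symbol: a solid round disc, 28 mm across. The four plates lie 100 mm from the selector's axis, at selector angles of about -2.1, -1.0, 1.0 and 2.1 rad; which symbol is at which angle varies
- plate_bar_mid (a point): middle of a white 40 x 40 mm plate, 2.5 mm thick, fixed flat on the tester's top panel, with a black symbol: a single straight bar, 34 x 8 mm. The four plates lie 100 mm from the selector's axis, at selector angles of about -2.1, -1.0, 1.0 and 2.1 rad; which symbol is at which angle varies
- test_button (a joint): travel of the test button in m: 0 up, 0.006 fully down; a spring returns it, about 5 N at full travel
- test_button_top (a point): centre of the top of the round test button (32 mm across, short black housing), on the tester's top panel right of the selector (at the tester's own x = -0.03, y = -0.118); it is pressed straight down and moves with the button
- housing_mid (a point): open black coffee-maker housing, round, 170 mm across, 100 mm high, on the bench left of the tester; the point is about its middle. Loose; leave it alone
- basket_mid (a point): small tapered filter basket, 100 mm across the rim, 72 mm high, on the bench behind the tester; the point is about its middle. Loose; leave it alone
- collar_mid (a point): flat white C-shaped collar, 135 mm across, 8 mm thick, on the bench behind the tester; the point is the centre of its arc (in the open middle). Loose; leave it alone
- driver_mid (a point): screwdriver, 190 mm long, lying on the bench right of the tester; the point is about its middle. Loose; leave it alone
- jar_mid (a point): small clear jar with a steel cap, 60 mm across, 70 mm high, on the bench left of the tester; the point is about its middle. Loose; leave it alone
- plug_mid (a point): black plug, 50 x 45 x 22 mm with three brass pins pointing up (39 mm high in all), lying on the tester's top panel; the point is about its middle. Loose; leave it alone
- standoff_mid (a point): brass standoff, 20 mm across, 26 mm high, standing on the tester's top panel in front of the test button; the point is about its middle. Loose; leave it alone

How it is judged:
By the outcome, as a careful person would: the job done as asked, in the order asked, and still so for the second after the job is handed in, with the robot touching nothing.
It also fails if it takes over 54 s, if anything falls off the work surface, if the arm or the gripper's body presses on something with over 40 N, if the wrist force passes 120 N, or if a joint passes its speed limit or range.

ROBOT

A 6-joint arm with a two-finger parallel gripper is mounted at the origin on the work surface. World frame = base frame: x ahead of the robot, y to its left, z up, the work surface at z = 0. Lengths are in mm, angles in rad, forces in N, time in s.
With the tool pointing down it reaches from about 300 to 850 mm from the base axis. Payload 5.4 kg.
Tool frame: the origin (TCP) lies midway between the tips of the shut fingers; the grasp point (between the pads) lies 19 mm behind it; z points along the fingers, y is the direction in which the jaws open and shut (so a half turn about z gives the same grasp; the last joint's range is limited). The gripper opens to 85 mm and grips with 20 to 120 N. Pads are 22 mm wide; open, the fingers measure 114 mm over their backs; the gripper's body (76 mm by 85 mm) begins 54 mm behind the grasp point. The pads swing forward as they close: fully open they stand 13 mm farther back than shut.
Start: joints at [-1.371, 0.158, 1.597, -0, 1.386, -0.21], TCP at [229.07, -527.383, 231.299] pointing down, gripper open.
Joint ranges: [-2.91, 2.91], [-0.94, 2.29], [0.18, 2.7], [-1.29, 4.43], [0.17, 2.64], [-3, 3]. Speed limits (rad/s): [2.57, 2.57, 3.14, 3.14, 3.14, 3.14].

INTERFACE

Orientations are given as a unit quaternion [x, y, z, w].
In Python, from station import env gives the robot as it stands.
- The arm moves only by the shell command python3 -m crank 'ROWS'. ROWS is JSON, a list of rows, each a list of 7 numbers: the shift along the tool's x, y, z in units of 1 m (1.0 is 1 m), then the turn, a rotation vector about the tool's x, y, z in units of pi/2 rad (1.0 is pi/2 rad), then the finger opening in mm, from 0 to 85.4. In form: [[x, y, z, wx, wy, wz, hand], ...]. A call has 1 to 8 rows; each row is the pose to reach, as a shift and turn from the pose commanded when the call began, along the tool's axes at that moment; what a row does not reach only later rows make up. A row lasts 1/12 s, in which the tool goes at most 41.7 mm and 7.16 degrees, less where a joint would pass 70% of its speed; a pose out of reach is approached as far as the arm can. A call with a number of a shift or a turn outside -1 to 1 is refused whole. A call with a gripper value outside its range is refused whole. The fingers move at their own pace and stop on an object; the grip force is fixed at half the most. Time passes only in rows, so rows that repeat a pose let the fingers close. It gives the time, the measured TCP pose, the force and the opening at its end, in the units of the state.
- env.observe(): the state, without advancing time (a new reading comes with each control period).
- env.get_image(name): name is "scene" or "top" or "wrist"; returns a dict with "color" (480x640x3 uint8, red, green, blue), "camera_matrix" (3x3 intrinsics, pixels), "rvec" (rotation vector, rad) and "tvec" (3), from world to camera coordinates, as OpenCV has them; the wrist camera has in their place "tool_from_camera" (4x4, takes a point from camera to tool coordinates, whose origin is the TCP and whose axes are the flange's). Camera axes: x right, y down, z forward; pixel columns grow to the right and rows downward; lengths in mm; the calibration is good to about 2 mm. The wrist camera is an equidistant fisheye: a pixel r from the principal point sees the ray r / f radians off the axis. A picture is of the moment at which its call begins: read the wrist's pose just before it. There is no depth.
- env.sign_off(): hands the job in, once; it reports no verdict.
The state is a dict: "t": time; "joint_positions": joint angles; "dq": joint speeds; "joint_efforts": joint torques, N m; "tool_pos": TCP position; "orientation": TCP orientation; "force": force on the tool from outside, world axes, zero at the start; "torque": the same for the moment, N m; "finger_gap": finger opening in mm.
Only numpy, scipy, OpenCV 4.12 (cv2) and the standard library are available. Lean on these libraries where they do the work, as an engineer would, in place of code of your own. Each camera call takes 0.05 s, during which the arm holds its last target. There are 200 camera calls.

## Working session

There is one attempt and no reset: what is moved stays moved. The work goes in short steps, Python scripts to look and compute and a shell command to move; the robot and the scene stay as the last step left them, time stands still between calls to the robot, and variables do not carry over. Pictures are saved under pics/ and viewed, about 8 in all and at most 12, crops included, and the job is handed in when it is done.

```bash
mkdir -p pics
python3 - <<'E'
from station import env
import cv2,json
for n in("top","scene"):
    d=env.get_image(n); cv2.imwrite(f"pics/{n}0.png",d["color"][:,:,::-1])
    print(n,d["camera_matrix"],d["rvec"],d["tvec"])
s=env.observe();print(s)
E
```

```text
top [[542.06592385   0.         320.55405558]
 [  0.         542.06592385 253.76762333]
 [  0.           0.           1.        ]] [ 2.13545799 -2.16670517  0.15020934] [  60.27729472  608.38033932 1116.32667677]
scene [[494.28176398   0.         322.46140807]
 [  0.         494.28176398 241.66273248]
 [  0.           0.           1.        ]] [ 1.74012561  2.07768768 -0.60116043] [  56.33745559 -453.46168651 1255.04810618]
{'t': 0.1, 'joint_positions': array([-1.37110406e+00,  1.59045001e-01,  1.59809899e+00,  2.08694329e-05,
        1.38621643e+00, -2.10120387e-01]), 'dq': array([ 0.00087714, -0.00175517, -0.00348041, -0.00142462,  0.0004307 ,
        0.00080701]), 'joint_efforts': array([-9.91690467e-05, -3.96987927e+01, -3.32338536e+01, -2.24130767e-04,
        4.15512113e-03,  2.93026019e-06]), 'tool_pos': array([ 228.96695137, -526.85273236,  230.38589462]), 'orientation': array([ 9.79080058e-01,  2.03473486e-01,  1.48642402e-05, -8.83820098e-04]), 'force': array([-0.16080348,  1.34567752, -0.29422098]), 'torque': array([-0.02129724,  0.00856538,  0.05259504]), 'finger_gap': 85.27752310082093}
```

View pics/top0.png

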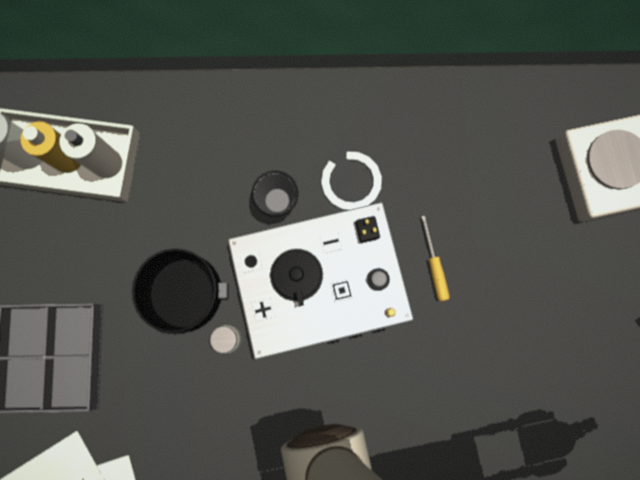

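View pics/scene0.png

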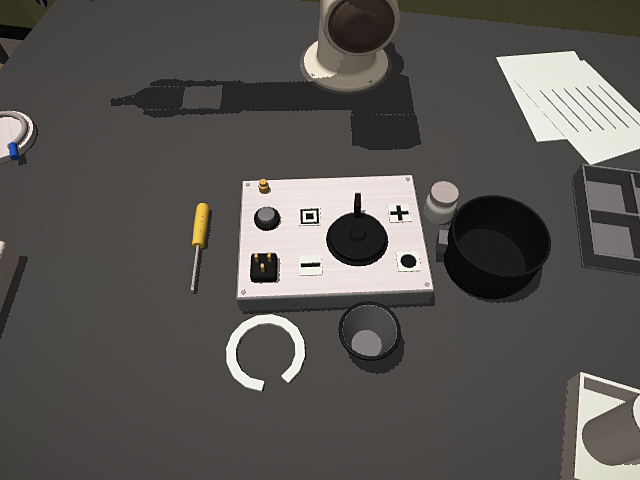

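Top view: wanted plate is at about (342,290), selector disc at (297,274), tab at (299,299), button at (378,279), standoff at (391,312) and plug at (367,229). Next I'll locate these in world coordinates.

```bash
cat > h.py <<'E'
import numpy as np,cv2
from station import env
def ray(d,uv,z):
    R=cv2.Rodrigues(np.array(d["rvec"],float))[0];t=np.array(d["tvec"],float).ravel();K=np.array(d["camera_matrix"])
    C=-R.T@t;v=R.T@np.linalg.inv(K)@np.array([*uv,1.]);return C+v*(z-C[2])/v[2]
def proj(d,P):
    return cv2.projectPoints(np.float64(P).reshape(-1,3),np.array(d["rvec"],float),np.array(d["tvec"],float),np.array(d["camera_matrix"]),None)[0].reshape(-1,2)
E
python3 - <<'E'
from h import *
d=env.get_image("top");s=env.get_image("scene")
T={"axis":(297,274,77),"squares":(342,290,62.5),"bar":(331,241.5,62.5),"cross":(263,310,62.5),"disc":(251,261,62.5),"button":(378,279,80),"standoff":(391,312,86),"tabtop":(299,298,113)}
S={"axis":(357,238,77),"squares":(310,216,62.5),"bar":(311,265,62.5),"cross":(400,213,62.5),"disc":(408,261,62.5),"button":(266,216,80),"standoff":(263.5,182,86),"tabtop":(358,194,113)}
for k in T: print(k,ray(d,T[k][:2],T[k][2]).round(1),ray(s,S[k][:2],S[k][2]).round(1))
g=cv2.cvtColor(d["color"],cv2.COLOR_RGB2GRAY)
c=max(cv2.findContours(((g>150)*255).astype('uint8')[195:365,225:420].copy(),0,1)[0],key=cv2.contourArea)
r=cv2.minAreaRect(c);b=cv2.boxPoints(r)+[225,195]
W=np.array([ray(d,p,60) for p in b]);print(W.round(1),W.mean(0).round(1),np.linalg.norm(W[1]-W[0]),np.linalg.norm(W[2]-W[1]))
o=cv2.resize(d["color"][190:365,220:420],None,fx=4,fy=4,interpolation=cv2.INTER_CUBIC)[:, :, ::-1]
cv2.imwrite("pics/c1.png",np.clip(o.astype(float)*1.0,0,255))
E
```

```text
axis [563.  100.7  77. ] [569.5 105.4  77. ]
squares [529.7   8.   62.5] [527.1  12.   62.5]
bar [632.1  29.1  62.5] [630.1  33.4  62.5]
cross [490.7 172.2  62.5] [490.3 176.7  62.5]
disc [593.2 197.3  62.5] [591.9 200.1  62.5]
button [549.9 -65.6  80. ] [553.5 -64.2  80. ]
standoff [482.  -89.3  86. ] [481.6 -85.8  86. ]
tabtop [511.5  95.6 113. ] [499.5  95.2 113. ]
[[ 679.2  261.9   60. ]
 [ 760.3  -74.8   60. ]
 [ 467.6 -137.3   60. ]
 [ 392.2  188.6   60. ]] [574.8  59.6  60. ] 346.3479793762663 299.3287978538293[ WARN:0@1.800] global loadsave.cpp:1063 imwrite_ Unsupported depth image for selected encoder is fallbacked to CV_8U.
```

View pics/c1.png

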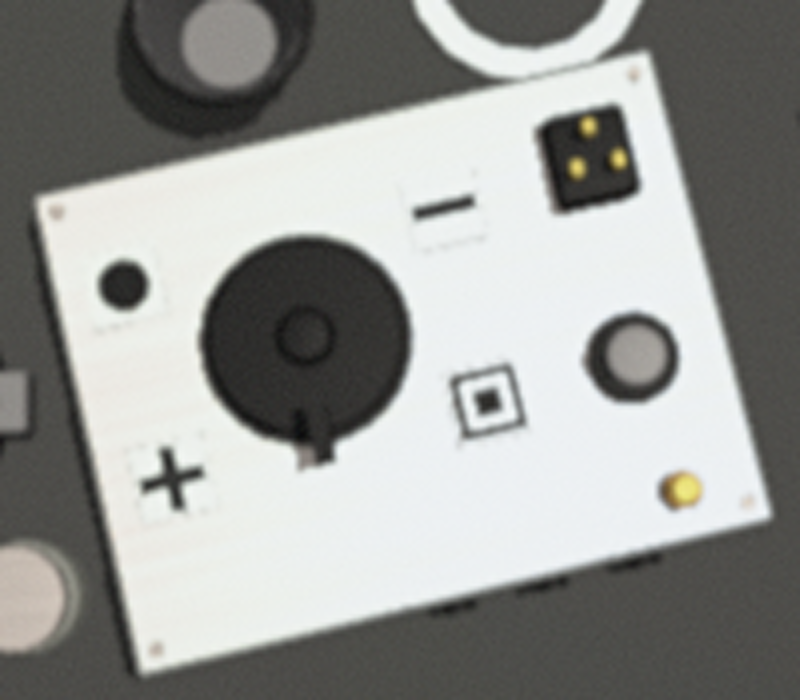

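```bash
cat >> h.py <<'E'
from scipy.spatial.transform import Rotation as Ro
A=np.array([562.5,103.5])
def sel(phi,r,off):
    p=np.radians(phi);return A+r*np.array([np.cos(p),np.sin(p)])+off*np.array([np.sin(p),-np.cos(p)])
def down(yaw): # tool x at world angle yaw (deg), z down
    return Ro.from_euler('z',yaw,degrees=True)*Ro.from_euler('x',180,degrees=True)
def rows(T,dz=1.0):
    "T: list of x,y,z,yaw_deg; dz: assumed droop (commanded z minus measured)"
    s=env.observe();R0=Ro.from_quat(s["orientation"]);p0=s["tool_pos"]+[0,0,dz]
    # commanded orientation is exactly down: drop the tilt
    y0=np.degrees(np.arctan2(*R0.as_matrix()[[1,0],0]));R0=down(y0)
    print("now",p0.round(1),"yaw",y0.round(2),"t",s["t"],"F",s["force"].round(2))
    for x,y,z,w in T:
        d=R0.inv().apply(np.array([x,y,z])-p0)/1000;v=(R0.inv()*down(w)).as_rotvec()/(np.pi/2)
        print(d.round(4),v.round(3))
E
python3 - <<'E'
from h import *
x=sel(-172,55,40);rows([(*x,230,8),(*x,150,8)])
E
```

```text
now [ 229.  -527.   231.7] yaw 23.48 t 0.2 F [ 0.13 -0.05  0.02]
[ 0.5148 -0.4987  0.0017] [ 0.    -0.     0.172]
[ 0.5148 -0.4987  0.0817] [ 0.    -0.     0.172]
```

```bash
python3 -m crank '[[0.515,-0.499,0,0,0,0.172,0],[0.515,-0.499,0,0,0,0.172,0],[0.515,-0.499,0,0,0,0.172,0],[0.515,-0.499,0,0,0,0.172,0],[0.515,-0.499,0,0,0,0.172,0],[0.515,-0.499,0,0,0,0.172,0],[0.515,-0.499,0,0,0,0.172,0],[0.515,-0.499,0,0,0,0.172,0]]'
python3 -c "
from h import *
x=sel(-172,55,40);rows([(*x,230,8),(*x,150,8)],0)"
```

```text
t: 0.87
tool_pos: [356.4, -217.3, 231.3]
orientation: [0.998, 0.069, 0.0, 0.0]
force: [1.3, 0.3, -0.2]
finger_gap: -0.3
now [ 356.4 -217.3  231.3] yaw 7.96 t 0.8667 F [ 1.25  0.31 -0.2 ]
[ 0.1935 -0.3292  0.0013] [ 0.  0. -0.]
[ 0.1935 -0.3292  0.0813] [ 0.  0. -0.]
```

```bash
python3 -m crank '[[0.193,-0.327,0,0,0,0,0],[0.193,-0.327,0,0,0,0,0],[0.193,-0.327,0,0,0,0,0],[0.193,-0.327,0,0,0,0,0],[0.193,-0.327,0,0,0,0,0],[0.193,-0.327,0,0,0,0,0],[0.193,-0.327,0,0,0,0,0],[0.193,-0.327,0,0,0,0,0]]'
python3 -m crank '[[0.01,-0.03,0.03,0,0,0,0],[0,-0.01,0.03,0,0,0,0],[0,-0.01,0.03,0,0,0,0],[0,-0.01,0.03,0,0,0,0]]'
python3 - <<'E'
from h import *
x=sel(-172,55,40);rows([(*x,200,8),(*x,150,8)],0)
d=env.get_image("wrist");cv2.imwrite("pics/w1.png",d["color"][:,:,::-1]);print(d["camera_matrix"],d["tool_from_camera"])
E
```

```text
t: 1.53
tool_pos: [484.3, 90.9, 231.3]
orientation: [0.998, 0.07, 0.0, 0.0]
force: [1.1, -2.0, -0.1]
finger_gap: -0.1
t: 1.87
tool_pos: [482.4, 98.5, 201.0]
orientation: [0.998, 0.07, -0.0, -0.0]
force: [-0.5, -0.3, -0.0]
finger_gap: -0.1
now [482.4  98.5 201. ] yaw 7.98 t 1.8667 F [-0.54 -0.31 -0.05]
[ 0.025  -0.0338  0.001 ] [-0.  0. -0.]
[ 0.025  -0.0338  0.051 ] [-0.  0. -0.]
[[371.64829954   0.         318.18827875]
 [  0.         371.64829954 238.51148189]
 [  0.           0.           1.        ]] [[-1.29267618e-03 -9.53042029e-01 -3.02835302e-01  7.68781313e+01]
 [ 9.99999039e-01 -1.38351773e-03  8.54444836e-05 -1.02618287e+00]
 [-5.00410194e-04 -3.02834901e-01  9.53042902e-01 -1.41743068e+02]
 [ 0.00000000e+00  0.00000000e+00  0.00000000e+00  1.00000000e+00]]
```

View pics/w1.png

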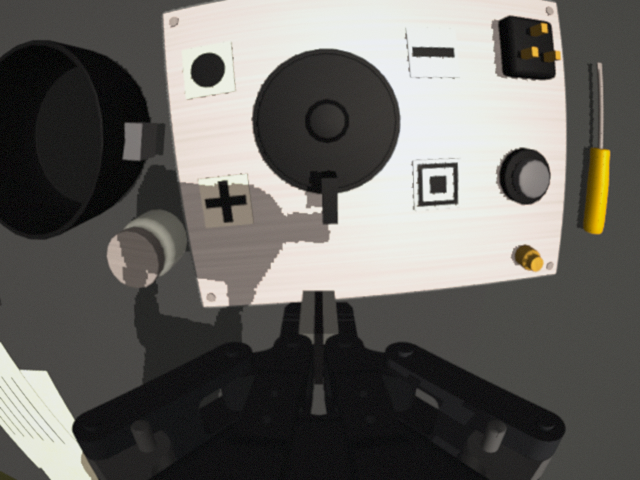

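Wrist view: hub at (327,121), tab top running about (329,180)–(331,222), squares plate at (438,185), button cap at (529,176). I'll convert these to world points to refine the axis.

```bash
cat >> h.py <<'E'
def wray(d,s,uv,z):
    K=np.array(d["camera_matrix"]);v=(np.array(uv)-K[:2,2])/K[0,0];r=np.hypot(*v)
    c=np.array([*(v/r*np.sin(r)),np.cos(r)]);M=np.array(d["tool_from_camera"]);R=Ro.from_quat(s["orientation"])
    o=R.apply(M[:3,3])+s["tool_pos"];w=R.apply(M[:3,:3]@c);return o+w*(z-o[2])/w[2]
E
python3 - <<'E'
from h import *
s=env.observe();d=env.get_image("wrist")
P={"hub":(327,121,85),"squares":(438,185,62.5),"bar":(433,52,62.5),"cross":(225.5,202,62.5),"disc":(208,70,62.5),"button":(529,176,80),"standoff":(533,259,86),"tab":(330,205,113),"tabend":(331,222,113),"tip":(319,292,201)}
for k,v in P.items(): print(k,wray(d,s,v[:2],v[2]).round(1))
g=d["color"][...,0].astype(int)
cv2.imwrite("pics/w1c.png",cv2.resize(np.clip(d["color"][30:240,240:480].astype(float)*1.5,0,255).astype('uint8')[:,:,::-1],None,fx=3.3,fy=2.8571*1.0,interpolation=2))
E
```

```text
hub [562.2 104.1  85. ]
squares [527.6   9.7  62.5]
bar [630.5  31.2  62.5]
cross [490.7 174.   62.5]
disc [592.4 198.9  62.5]
button [550.9 -61.1  80. ]
standoff [484.8 -82.4  86. ]
tab [509.7  95.4 113. ]
tabend [498.7  93.1 113. ]
tip [490.6 100.  201. ]
```

```bash
sed -i 's/^A=.*/A=np.array([562.2,104.0])/' h.py
python3 -c "
from h import *
x=sel(-170.5,55,35);rows([(*x,200,9.5),(*x,92,9.5)],0)"
```

```text
now [483.4  98.  202.3] yaw 7.91 t 1.9667 F [ 0.33 -0.05  0.77]
[ 0.023  -0.0285  0.0023] [ 0.     0.    -0.018]
[ 0.023  -0.0285  0.1103] [ 0.     0.    -0.018]
```

```bash
python3 -m crank '[[0.023,-0.029,0.01,0,0,-0.018,0],[0.023,-0.029,0.04,0,0,-0.018,0],[0.023,-0.029,0.07,0,0,-0.018,0],[0.023,-0.029,0.1,0,0,-0.018,0],[0.023,-0.029,0.11,0,0,-0.018,0],[0.023,-0.029,0.11,0,0,-0.018,0],[0.023,-0.029,0.11,0,0,-0.018,0]]'
python3 - <<'E'
from h import *
rows([(*sel(p,55,o),92,p+180) for p,o in [(-170.5,20),(-170.5,13),(-165,12.5),(-160,12.5),(-155,12.5),(-150,12.5),(-145,12.5),(-140,12.5),(-140,12.5)]],0)
d=env.get_image("wrist");cv2.imwrite("pics/w2.png",d["color"][:,:,::-1])
E
```

```text
t: 2.55
tool_pos: [502.3, 130.0, 92.6]
orientation: [0.997, 0.083, 0.001, -0.0]
force: [0.1, 0.3, 1.4]
finger_gap: 0.1
now [502.3 130.   92.6] yaw 9.55 t 2.55 F [0.11 0.33 1.36]
[-0.0002  0.0155  0.0006] [ 0.    -0.     0.001]
[-0.0002  0.0225  0.0006] [ 0.    -0.     0.001]
[-0.0012  0.0283  0.0006] [-0.     0.    -0.061]
[-0.0016  0.0332  0.0006] [ 0.     0.    -0.116]
[-0.0016  0.0382  0.0006] [ 0.     0.    -0.172]
[-0.0011  0.0431  0.0006] [ 0.     0.    -0.227]
[-0.0003  0.0479  0.0006] [ 0.     0.    -0.283]
[0.001  0.0527 0.0006] [ 0.     0.    -0.338]
[0.001  0.0527 0.0006] [ 0.     0.    -0.338]
```

View pics/w2.png

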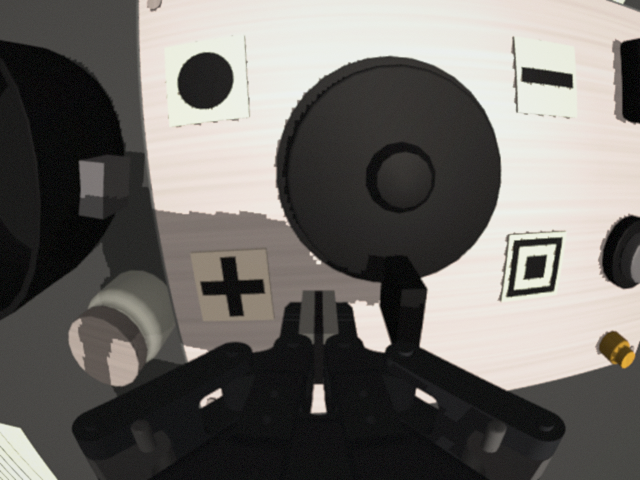

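Fingertips are at (319,300), tab at (403,305): the fingers stand well clear of the tab on its left side. I'll raise slightly and begin the arc push.

```bash
python3 -m crank '[[0,0.005,-0.007,0,0,0,0],[0,0.0155,-0.007,0,0,0,0],[0,0.019,-0.007,0,0,0,0],[0,0.0225,-0.007,0,0,0,0],[-0.001,0.028,-0.007,0,0,-0.061,0],[-0.0015,0.033,-0.007,0,0,-0.116,0],[-0.0015,0.038,-0.007,0,0,-0.172,0],[-0.0015,0.038,-0.007,0,0,-0.172,0]]'
python3 - <<'E'
from h import *
rows([(*sel(p,55,o),99,p+180) for p,o in [(-150,12.5),(-145,12.5),(-140,12.5),(-135,12.5),(-130,12.5),(-125,12.5),(-120,12.5)]],0)
s=env.observe()
d=env.get_image("wrist");cv2.imwrite("pics/w3.png",d["color"][:,:,::-1])
E
```

```text
t: 3.27
tool_pos: [506.6, 92.0, 98.7]
orientation: [0.976, 0.218, 0.0, 0.0]
force: [-0.1, 1.1, 0.9]
finger_gap: 0.0
now [506.6  92.   98.7] yaw 25.17 t 3.2667 F [-0.11  1.13  0.91]
[-0.0005  0.005  -0.0003] [-0.     0.    -0.054]
[-0.0009  0.0099 -0.0003] [ 0.     0.    -0.109]
[-0.001   0.0148 -0.0003] [ 0.     0.    -0.165]
[-0.0006  0.0197 -0.0003] [ 0.    0.   -0.22]
[ 0.0002  0.0245 -0.0003] [ 0.     0.    -0.276]
[ 0.0015  0.0293 -0.0003] [-0.     0.    -0.331]
[ 0.0031  0.0339 -0.0003] [ 0.     0.    -0.387]
```

View pics/w3.png

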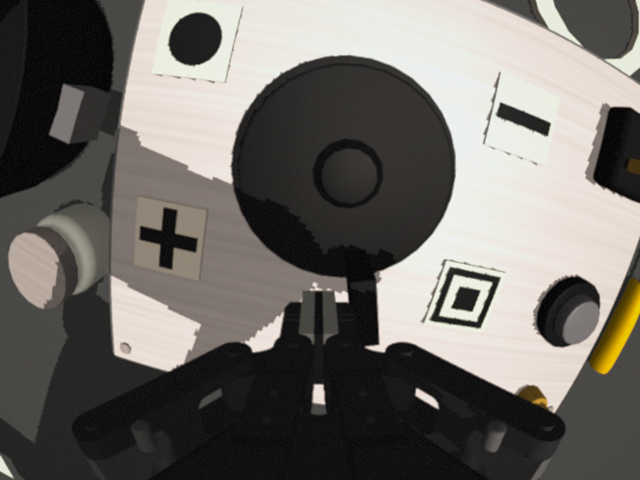

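The tab (361,300) has turned with the fingers, flush against their side. Continuing to about 8° short of the target, then measuring.

```bash
python3 -m crank '[[-0.0005,0.005,0,0,0,-0.054,0],[-0.001,0.01,0,0,0,-0.109,0],[-0.001,0.015,0,0,0,-0.165,0],[-0.0005,0.0195,0,0,0,-0.22,0],[0,0.0245,0,0,0,-0.276,0],[0.0015,0.0295,0,0,0,-0.331,0],[0.003,0.034,0,0,0,-0.387,0],[0.003,0.034,0,0,0,-0.387,0]]'
python3 - <<'E'
from h import *
rows([(*sel(p,55,o),99,p+180) for p,o in [(-118,12.5),(-116,12.5),(-114,12.5),(-112,12.5),(-111,12.5),(-110,12.5)]],0)
s=env.observe()
d=env.get_image("wrist");cv2.imwrite("pics/w4.png",cv2.resize(d["color"][130:370,240:540],None,fx=2.6,fy=2.5,interpolation=2)[:,:,::-1])
E
```

```text
t: 3.98
tool_pos: [523.1, 62.6, 98.0]
orientation: [0.867, 0.499, -0.001, -0.0]
force: [-1.8, 0.7, 0.4]
finger_gap: 0.1
now [523.1  62.6  98. ] yaw 59.89 t 3.9833 F [-1.78  0.73  0.4 ]
[-0.      0.0026 -0.001 ] [ 0.     0.    -0.023]
[-0.0003  0.0046 -0.001 ] [ 0.     0.    -0.046]
[-0.0006  0.0065 -0.001 ] [ 0.     0.    -0.068]
[-0.0008  0.0085 -0.001 ] [ 0.    0.   -0.09]
[-0.0009  0.0095 -0.001 ] [ 0.     0.    -0.101]
[-0.0009  0.0105 -0.001 ] [ 0.     0.    -0.112]
```

View pics/w4.png

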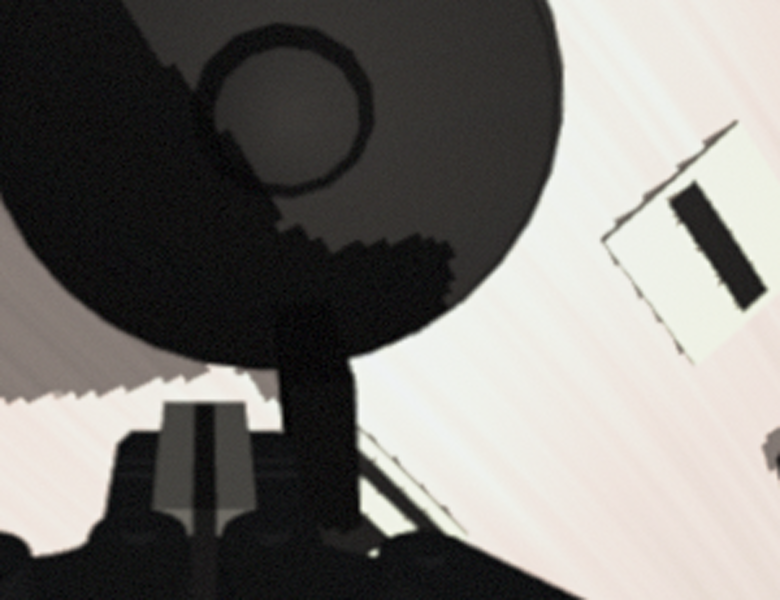

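Run:
```python
from h import *
s=env.observe();d=env.get_image("wrist")
f=lambda c:(240+c[0]/2.6,130+c[1]/2.5)
for k,c,z in [("hub",(288,112),85),("endL",(290,525),113),("endR",(357,525),113),("endmid",(323,525),113)]:
    p=wray(d,s,f(c),z);v=p[:2]-A;print(k,p.round(1),np.hypot(*v).round(1),np.degrees(np.arctan2(v[1],v[0])).round(1))
```

```text
hub [562.6 105.4  85. ] 1.4 74.5
endL [531.   51.9 113. ] 60.7 -120.9
endR [540.   46.3 113. ] 61.8 -111.0
endmid [535.4  49.1 113. ] 61.0 -116.0
```

```bash
python3 -c "
from h import *
rows([(*sel(p,55,16.4),99,p+180) for p in (-116,-114,-112,-111)],0)"
```

```text
now [523.2  63.1  98. ] yaw 59.69 t 4.0833 F [-1.02  0.3  -0.16]
[-0.001   0.0008 -0.001 ] [ 0.     0.    -0.048]
[-0.0014  0.0028 -0.001 ] [ 0.    0.   -0.07]
[-0.0018  0.0048 -0.001 ] [ 0.     0.    -0.092]
[-0.0019  0.0058 -0.001 ] [ 0.     0.    -0.103]
```

Then back the finger off, lift, and look from above.

```bash
python3 -m crank '[[-0.001,0.001,-0.001,0,0,-0.048,0],[-0.0015,0.003,-0.001,0,0,-0.07,0],[-0.002,0.005,-0.001,0,0,-0.092,0],[-0.002,0.006,-0.001,0,0,-0.103,0],[-0.002,0.006,-0.001,0,0,-0.103,0],[-0.002,0.006,-0.001,0,0,-0.103,0]]'
python3 -m crank '[[0,-0.01,0,0,0,0,0],[0,-0.02,0,0,0,0,0],[0,-0.02,-0.03,0,0,0,0],[0,-0.02,-0.06,0,0,0,0],[-0.03,-0.02,-0.09,0,0,0,0],[-0.06,-0.02,-0.1,0,0,0,0],[-0.06,-0.02,-0.1,0,0,0,0],[-0.06,-0.02,-0.1,0,0,0,0]]'
python3 - <<'E'
from h import *
s=env.observe();print(s["tool_pos"],s["t"])
d=env.get_image("wrist");cv2.imwrite("pics/w5.png",d["color"][:,:,::-1])
np.savez("w5",p=s["tool_pos"],q=s["orientation"])
E
```

```text
t: 4.58
tool_pos: [527.1, 58.7, 99.0]
orientation: [0.824, 0.567, -0.0, -0.0]
force: [-2.1, 0.8, -0.5]
finger_gap: 0.1
t: 5.25
tool_pos: [487.6, 8.7, 200.5]
orientation: [0.824, 0.567, 0.001, 0.001]
force: [0.2, -0.2, -0.4]
finger_gap: 0.0
[487.57750797   8.7121129  200.50460634] 5.25
```

View pics/w5.png

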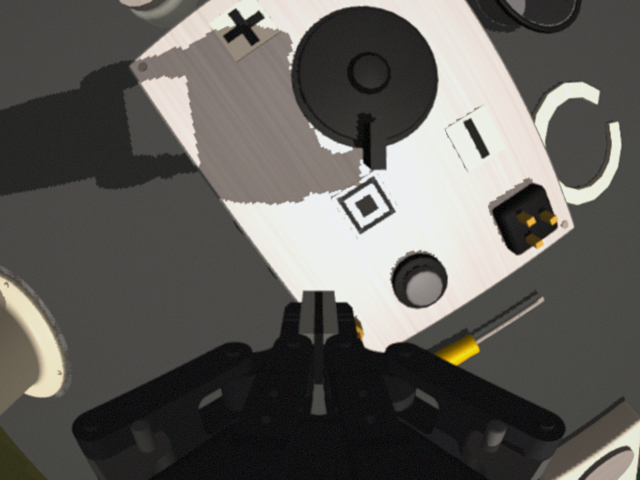

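Run:
```python
import cv2,numpy as np
g=cv2.imread("pics/w5.png")[40:240,310:450]
o=np.clip(255*(g/255.)**.45,0,255).astype('uint8')
cv2.imwrite("pics/w5c.png",cv2.resize(o[:180],None,fx=4,fy=3.3333,interpolation=2))
```

```text
(no output)
```

View pics/w5c.png

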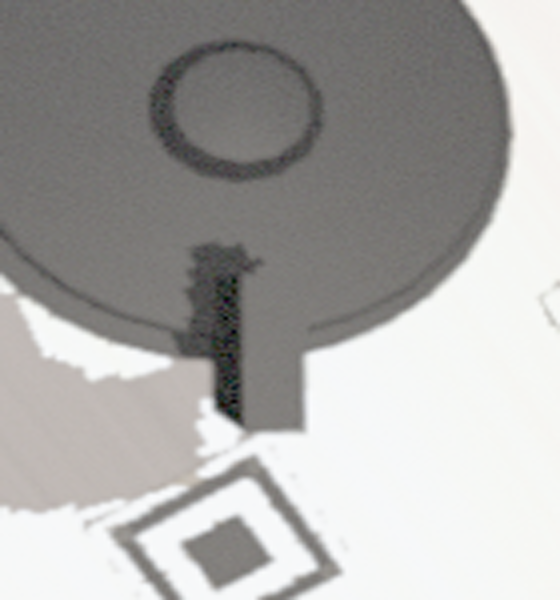

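Run:
```python
from h import *
z=np.load("w5.npz");s={"tool_pos":z["p"],"orientation":z["q"]};d=env.get_image("wrist")
f=lambda c:(310+c[0]/4,40+c[1]/3.3333)
W={k:wray(d,s,f(c),h)[:2] for k,c,h in [("hub",(247,110),85),("sq",(227,552),62.5),("oL",(243,428),113),("oR",(304,431),113),("iL",(242,280),113),("bL",(215,400),77)]}
a=lambda v:np.degrees(np.arctan2(v[1],v[0])).round(2)
for k,v in W.items():print(k,v.round(1),np.linalg.norm(v-W["hub"]).round(1),"ang hub",a(v-W["hub"]),"ang A",a(v-A))
m=(W["oL"]+W["oR"])/2;print("end mid",m,np.linalg.norm(m-W["hub"]),a(m-W["hub"]),a(m-A),"width",np.linalg.norm(W["oL"]-W["oR"]),"edge dir",a(W["oL"]-W["iL"]))
n=W["oR"]-W["oL"];print("end normal dir",a(np.array([n[1],-n[0]])))
# button & for next
for c in [(424,288)]:print("button",wray(d,s,c,80))
```

```text
hub [562.  102.7] 0.0 ang hub 0.0 ang A -97.95
sq [527.8  10.3] 98.6 ang hub -110.32 ang A -110.17
oL [535.6  44.8] 63.7 ang hub -114.49 ang A -114.17
oR [544.5  40.9] 64.2 ang hub -105.81 ang A -105.66
iL [544.9  70.9] 36.2 ang hub -118.26 ang A -117.58
bL [536.2  46.4] 61.9 ang hub -114.59 ang A -114.26
end mid [540.06666346  42.84349522] 63.78968629958326 -110.13 -109.9 width 9.694457201860919 edge dir -109.57
end normal dir -113.24
button [549.21898453 -65.29539607  80.        ]
```

The tab points at −110.0° and the plate bears −110.2° from the axis, so the selector is set (measured radii and widths also agree). Now for the button.

```bash
python3 -c "
from h import *
rows([(550.5,-64,200,69),(550.5,-64,95,69)],0)"
```

```text
now [487.   10.1 198.7] yaw 69.18 t 5.35 F [0.03 0.18 0.45]
[-0.0466  0.0857 -0.0013] [-0.    -0.     0.002]
[-0.0466  0.0857  0.1037] [-0.    -0.     0.002]
```

```bash
python3 -m crank '[[-0.0465,0.085,0,0,0,0,0],[-0.0465,0.085,0,0,0,0,0],[-0.0465,0.085,0,0,0,0,0],[-0.0465,0.085,0.03,0,0,0,0],[-0.0465,0.085,0.07,0,0,0,0],[-0.0465,0.085,0.1,0,0,0,0],[-0.0465,0.085,0.1,0,0,0,0],[-0.0465,0.085,0.1,0,0,0,0]]'
python3 - <<'E'
from h import *
rows([(550.5,-64,95,69)],0)
d=env.get_image("wrist");cv2.imwrite("pics/w6.png",d["color"][:,:,::-1])
E
```

```text
t: 6.02
tool_pos: [548.7, -62.6, 97.0]
orientation: [0.823, 0.568, -0.002, -0.002]
force: [0.2, -0.7, 0.3]
finger_gap: -0.3
now [548.7 -62.6  97. ] yaw 69.26 t 6.0167 F [ 0.19 -0.67  0.27]
[-0.0006  0.0022  0.002 ] [-0.    -0.     0.003]
```

View pics/w6.png

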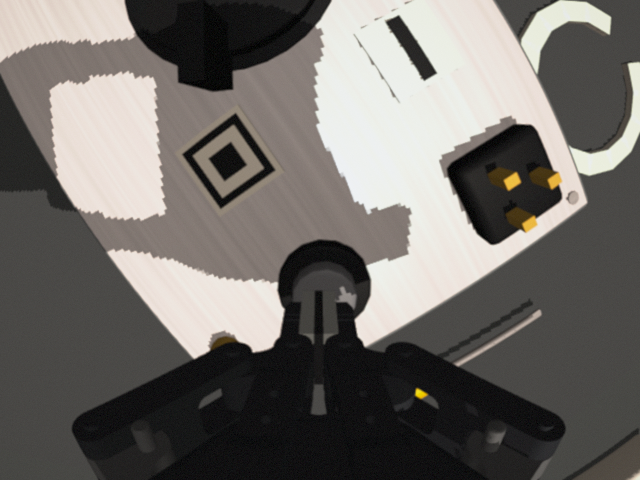

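Tips sit over the button's middle (~(323,290)); plug and standoff are clear. Going down stepwise with force checks.

```bash
python3 -m crank '[[-0.0005,0.002,0.004,0,0,0,0],[-0.0005,0.002,0.008,0,0,0,0],[-0.0005,0.002,0.012,0,0,0,0],[-0.0005,0.002,0.012,0,0,0,0],[-0.0005,0.002,0.012,0,0,0,0]]'
python3 -m crank '[[0,0,0.002,0,0,0,0],[0,0,0.004,0,0,0,0],[0,0,0.004,0,0,0,0],[0,0,0.004,0,0,0,0]]'
```

```text
t: 6.48
tool_pos: [552.3, -65.4, 87.5]
orientation: [0.823, 0.568, 0.0, 0.0]
force: [-0.1, -0.2, -0.2]
finger_gap: -0.2
t: 6.82
tool_pos: [552.1, -65.3, 83.1]
orientation: [0.823, 0.568, -0.0, -0.0]
force: [-0.8, 0.5, -0.6]
finger_gap: 0.4
```

```bash
for i in 1 2 3; do python3 -m crank '[[0,0,0.001,0,0,0,0],[0,0,0.002,0,0,0,0],[0,0,0.002,0,0,0,0],[0,0,0.002,0,0,0,0]]' | grep -E "pos|force"; done
```

```text
tool_pos: [552.4, -65.4, 81.5]
force: [0.8, -0.3, 1.9]
tool_pos: [552.4, -65.4, 79.5]
force: [-1.7, 0.4, 3.0]
tool_pos: [552.4, -65.4, 77.5]
force: [-0.5, 0.5, 4.4]
```

```bash
for i in 1 2; do python3 -m crank '[[0,0,0.001,0,0,0,0],[0,0,0.002,0,0,0,0],[0,0,0.002,0,0,0,0],[0,0,0.002,0,0,0,0]]' | grep -E "pos|force"; done
```

```text
tool_pos: [552.5, -65.5, 76.0]
force: [-2.8, 0.2, 9.1]
tool_pos: [552.6, -65.5, 75.8]
force: [-9.3, 2.2, 20.8]
```

The button bottomed out (the force climbed from 5 to 21 N with no more travel). Release, go well clear, and check.

```bash
python3 -m crank '[[0,0,-0.003,0,0,0,0],[0,0,-0.01,0,0,0,0],[0,0,-0.03,0,0,0,0],[0,0,-0.06,0,0,0,0],[0,0,-0.1,0,0,0,0],[-0.04,0,-0.12,0,0,0,0],[-0.08,0,-0.13,0,0,0,0],[-0.1,0,-0.13,0,0,0,0]]'
python3 -m crank '[[-0.03,0,0,0,0,0,0],[-0.06,0,0,0,0,0,0],[-0.06,0,0,0,0,0,0],[-0.06,0,0,0,0,0,0]]'
python3 - <<'E'
from h import *
s=env.observe();np.savez("w7",p=s["tool_pos"],q=s["orientation"])
d=env.get_image("wrist");t=env.get_image("top")["color"]
cv2.imwrite("pics/w7.png",d["color"][:,:,::-1])
o=np.hstack([d["color"][0:300,160:560],cv2.resize(t[140:380,130:450],(400,300))])
cv2.imwrite("pics/w7v.png",o[:,:,::-1])
E
```

```text
t: 9.15
tool_pos: [517.0, -162.0, 206.4]
orientation: [0.823, 0.568, 0.001, 0.003]
force: [0.7, -0.1, 0.1]
finger_gap: 0.0
t: 9.48
tool_pos: [494.6, -215.7, 202.6]
orientation: [0.824, 0.567, -0.0, -0.001]
force: [-0.2, 0.7, 0.5]
finger_gap: -0.0
```

View pics/w7v.png

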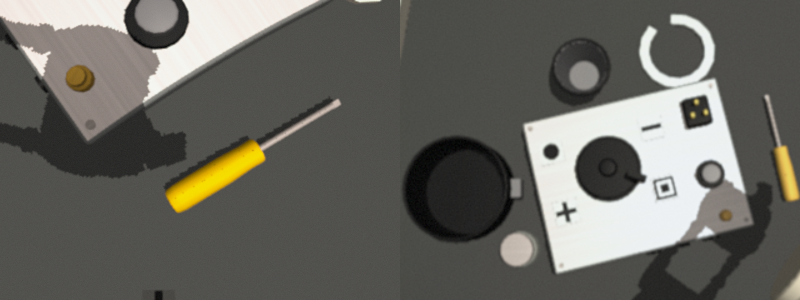

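The final view shows the tab (644,180) in line from the hub (608,168) to the squares plate (665,188). The button (711,174) is up, and every loose item is where it was.

```bash
python3 -c "
from station import env
print(env.sign_off())"
```

```text
the job is handed in; nothing more can be done
None
```

The selector is set on the square-within-a-square plate, and the test button was then pressed fully down and released. I handed the job in at about 9.6 s of the 54 s allowed.

- **Selector:** I pushed the tab round with the shut fingers against one side of it, without pinching. Before the press, the wrist camera put the tab at −110.0° and the plate at −110.2° as seen from the selector's axis. The final overhead picture still has the tab in line with the plate to within about 1°, which is as fine as I could read from its pixels.
- **Button:** The fingers met it at about z = 82 mm and it stopped at about 76 mm, which matches the 6 mm travel. Force rose from about 5 N to 21 N with no further travel. In the last picture the button looks up, though I did not measure its height.
- **Surroundings:** By eye, the final overhead picture shows the loose items where they started. The arm was well clear at hand-in. The highest end-of-move force reading was about 23 N, during the button press.

No checks failed. Position readings from the different cameras differed by up to about 5 mm on the points I relied on, apart from the first rough readings of the selector's axis and tab top (up to about 12 mm). I re-measured both with the wrist camera before pushing.

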